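# Prop the drying cabinet's door open on its stay

### The arm

A 6-joint arm with a two-finger parallel gripper is mounted at the origin on the work surface. World frame = base frame: x ahead of the robot, y to its left, z up, the work surface at z = 0. Lengths are in mm, angles in rad, forces in N, time in s.
With the tool pointing down it reaches from about 350 to 875 mm from the base axis. Payload 4.2 kg.
Tool frame: the origin (TCP) lies midway between the tips of the shut fingers; the grasp point (between the pads) lies 19 mm behind it; z points along the fingers, y is the line along which they close (so a half turn about z gives the same grasp; the last joint's range is limited). The gripper opens to 85 mm and grips with 20 to 120 N. Pads are 22 mm wide; open, the fingers measure 114 mm over their backs; the gripper's body (76 mm by 85 mm) begins 54 mm behind the grasp point. The pads swing forward as they close: fully open they stand 13 mm farther back than shut.
Start: joints at [0.259, 0.385, 0.008, 0, -1.194, -0.259], TCP at [624.979, 0.025, 231.312] pointing down, gripper open.
Joint ranges: [-3.14, 3.14], [-1.21, 2.06], [-1.07, 1.41], [-3.16, 2.05], [-2.99, -0.16], [-3.1, 3.1]. Speed limits (rad/s): [2.79, 2.79, 3.14, 3.14, 3.14, 3.14].

### API

Orientations are given as a unit quaternion [x, y, z, w].
In Python, from bench import arm gives the robot as it stands. The module is installed in compiled form; this text tells all that it offers.
- The arm moves only by the shell command python3 -m handwheel 'ROWS' [OPENING]. ROWS is JSON, a list of rows, each an object of numbers: "x", "y", "z": the shift along the world's x, y, z each as a share of 20 cm, from -1 to 1; "ax", "ay", "az": the turn, a rotation vector about the world's x, y, z each as a share of 90 degrees, from -1 to 1. In form: [{"x": .., "y": .., "z": .., "ax": .., "ay": .., "az": ..}, ...]. A call has exactly 8 rows; each row shifts and turns the commanded pose from where the row before left it; what a row does not reach is not made up. A row lasts 1/10 s, in which the tool goes at most 50 mm and 8.59 degrees, less where a joint would pass 70% of its speed; a pose out of reach is approached as far as the arm can. A call with a number of a shift or a turn outside -1 to 1 is refused whole. A call with a gripper value outside its range is refused whole. OPENING is the opening, from -1 (shut) to 1 (fully open), set as the call begins (- or left out, the last holds). The fingers move at their own pace and stop on an object; the grip force is fixed at half the most. Time passes only in rows, so rows that do not move let the fingers close, or fill a call up. It gives the time, the measured TCP pose, the force, the opening and the grip force at its end, in the units of the state.
- arm.read_state(): the state, without advancing time (a new reading comes with each control period).
- arm.get_image(name): name is "scene" or "side" or "wrist"; returns the picture (384x512x3 uint8, red, green, blue); there is no depth.
- arm.camera_params(name): a dict with "K" (3x3 intrinsics, pixels), "position" and "orientation" of the camera in the world. Camera axes: x right, y down, z forward; pixel columns grow to the right and rows downward; lengths in mm; the calibration is good to about 2 mm. A picture is of the moment at which its call begins: read the wrist's pose just before it. camera_params takes no time and is no camera call; for the wrist camera it gives the pose at the moment of the call.
- arm.job_done(): hands the job in; it is judged then, once.
The state is a dict: "clock": time; "joints": joint angles; "joint_vel": joint speeds; "joint_efforts": joint torques, N m; "position": TCP position; "ee_rot": TCP orientation; "contact_force": force on the tool from outside, world axes, zero at the start; "wrist_torque": the same for the moment, N m; "gripper_width": finger opening in mm; "grasp_force": force on a finger pad.
Only numpy, scipy, OpenCV 4.12 (cv2) and the standard library are available. Lean on these libraries where they do the work, as an engineer would, in place of code of your own. Each camera call takes 0.05 s, during which the arm holds its last target. There are 200 camera calls.

### The job

Prop the door of the clay drying cabinet ajar: take the steel stay bar by its black knob, draw the door with it, and drop the bar's middle hole over the peg on the cabinet's roof so that the bar lies fully down. The peg may be clamped anywhere along its slot, so feel for it gently and never press or drag the bar hard against it; let go at the end and leave the clay things around it undisturbed.

Things in the scene. Friction and masses are not known exactly. Their poses are not given: they have to be found in the camera images.
- cabinet: plywood drying cabinet, fixed, 260 deep (x) x 360 wide (y) x 150 high; origin under its centre, x from front (open side, faces the robot) to back, z up. Roof top at 150.
- door (a joint): angle of the front door (rad), 0 closed, grows as the free edge swings out towards the robot, up to 0.9; it stays where it is left (friction about 1 N at the stay). The door is 18 thick and 340 long from the hinge towards the cabinet's -y side.
- hinge (a point): point on the door's vertical hinge axis at roof height (cabinet frame x -139, y +170). The stay's pivot is 250 from this axis: in the cabinet frame at (-139 - 250 sin(door), 170 - 250 cos(door))
- stay: flat steel bar, 24 wide, 5 thick, 0.2 kg, 266 long along its x. Origin at its pivot on the door's top edge, on the bar's underside. Swivels about the vertical at the pivot; the far end tips up (to 0.7 rad) and falls by its weight. Fully down: level, underside 155 above the table; it starts so, beside the peg. Three round holes of 10.5 diameter on its centre line, at 130, 166 and 202 from the pivot
- knob (a point): centre of the black upright knob on the bar's far end: cylinder of 16 diameter, 42 high, 250 from the pivot, standing on the bar; this point is 26 above the bar's underside, 21 above its top face. Pulling or pushing the held knob also moves the door. A load of the peg under the middle hole is felt at the knob as two thirds of it or less.
- mid_hole (a point): centre of the middle hole at the bar's underside (166 from the pivot, 84 from the knob)
- peg_plate: aluminium plate, 70 x 30 x 3, fixed on the roof, carrying the peg; origin under its centre, axes as the cabinet's
- slot_mid (a point): middle of the slot on the plate's top face (153 above the table; in the cabinet frame x -60, y -60). The upright steel peg, 8 diameter, flat top 170 above the table (15 above the lying bar's underside), is clamped hard in the slot, anywhere from 9 before to 9 behind this point along the cabinet's x. Only the slot's middle is reported, not the peg
- bowl: bystander: clay bowl, 130 across, 60 high, on the table right of the cabinet; origin under its centre
- cup: bystander: dry clay cup, 54 across, 45 high, on the cabinet's roof at the back right; origin under its centre
- clay_block: bystander: block of clay, 70 x 130 x 50, on the table left of the cabinet; origin under its centre

How it is judged:
By the outcome, as a careful person would: the job done as asked, in the order asked, and still so for the second after the job is handed in, with the robot touching nothing.
It also fails if it takes over 64 s, if anything falls off the work surface, if the arm or the gripper's body presses on something with over 40 N, if the wrist force passes 120 N, or if a joint passes its speed limit or range.

## Working session

There is one attempt and no reset: what is moved stays moved. The work goes in short steps, Python scripts to look and compute and a shell command to move; the robot and the scene stay as the last step left them, time stands still between calls to the robot, and variables do not carry over. Pictures are saved under pics/ and viewed, at most 10 in all, crops included, and the job is handed in when it is done.

```bash
mkdir -p pics; python3 - <<'E'
from bench import arm
import cv2
print(arm.read_state())
for n in("scene","side"):
    im=arm.get_image(n); cv2.imwrite(f"pics/{n}0.png",im[:,:,::-1]); print(n,arm.camera_params(n))
E
```

```text
{'clock': 0.0, 'joints': array([ 2.58614105e-01,  3.85580649e-01,  6.65527293e-03, -5.08925913e-04,
       -1.19398210e+00, -2.58570398e-01]), 'joint_vel': array([-0.00197615, -0.0011335 , -0.0001727 ,  0.00129026, -0.00069917,
       -0.0009659 ]), 'joint_efforts': array([-9.55001960e-04, -3.92286408e+01,  1.88399577e+01,  4.18616563e+00,
       -4.72148502e-03,  8.27910434e-07]), 'position': array([6.24433692e+02, 3.53651120e-02, 2.30217077e+02]), 'ee_rot': array([-0.70705543,  0.7071573 ,  0.00073516, -0.00079355]), 'contact_force': array([0.24640724, 0.40460848, 0.67826225]), 'wrist_torque': array([-0.01176864,  0.03506102, -0.02066006]), 'grasp_force': 0.0, 'gripper_width': 85.556794944611}
scene {'K': array([[413.43466681,   0.        , 255.43956502],
       [  0.        , 413.43466681, 194.79130464],
       [  0.        ,   0.        ,   1.        ]]), 'position': array([1318.56996421,  514.18409577,  984.05970322]), 'orientation': array([ 0.43606944,  0.80761551, -0.34993054, -0.18748132])}
side {'K': array([[442.03595196,   0.        , 250.48330108],
       [  0.        , 442.03595196, 185.62977332],
       [  0.        ,   0.        ,   1.        ]]), 'position': array([420.96823643, 890.04295769, 918.06512619]), 'orientation': array([-0.06813972,  0.91376087, -0.39856872,  0.03925583])}
```

View pics/scene0.png

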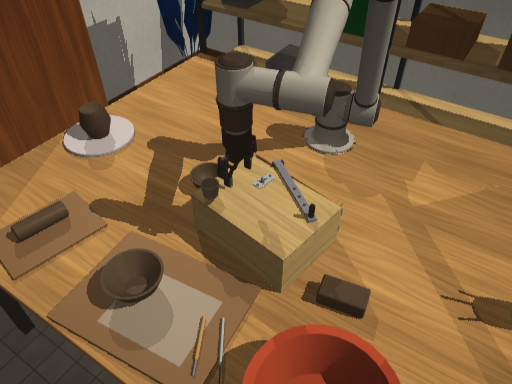

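View pics/side0.png

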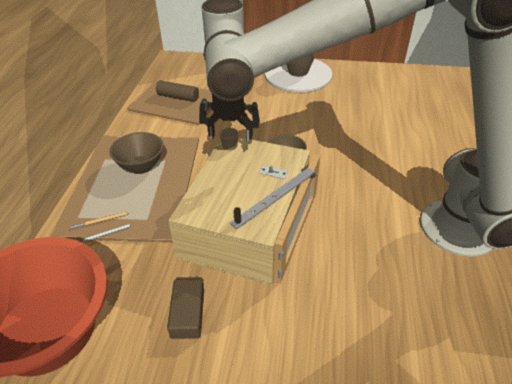

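The scene shows the knob near (311,211) and the bar's pivot end near (278,163). The side view shows the knob near (238,214) and the plate near (273,172). I'll zoom in on both.

```bash
python3 - <<'E'
import cv2
a=cv2.imread("pics/scene0.png")[140:290,185:350]; b=cv2.imread("pics/side0.png")[125:280,165:330]
cv2.imwrite("pics/a.png",cv2.resize(a,None,fx=4,fy=3.99,interpolation=cv2.INTER_CUBIC)[:600])
cv2.imwrite("pics/b.png",cv2.resize(b,None,fx=3.8,fy=3.8,interpolation=cv2.INTER_CUBIC))
E
```

```text
(no output)
```

View pics/a.png

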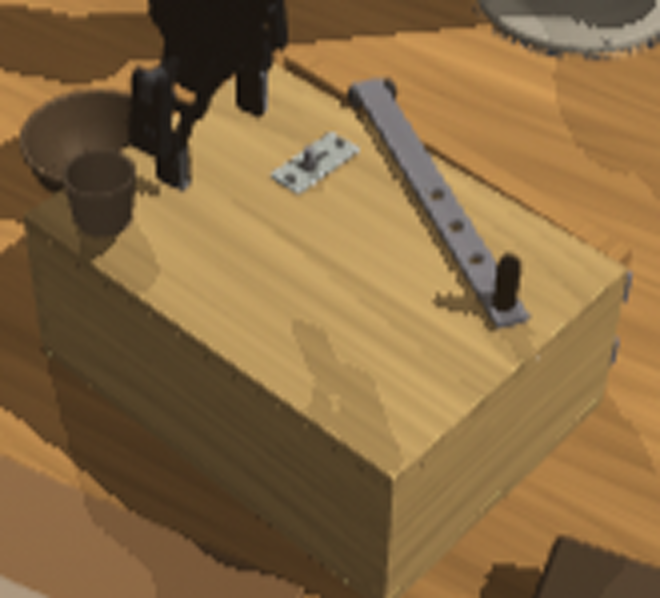

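View pics/b.png

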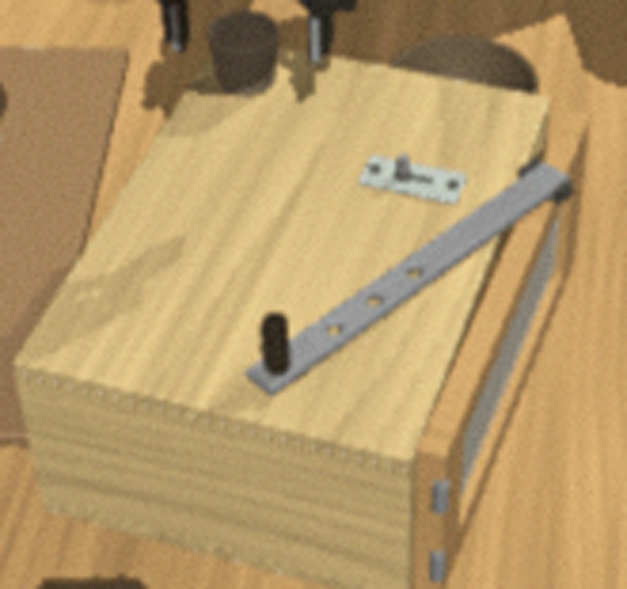

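```bash
cat >h.py <<'E'
import numpy as np
from scipy.spatial.transform import Rotation as R
from bench import arm
def proj(P,c):
    p=R.from_quat(c["orientation"]).inv().apply(np.atleast_2d(P)-c["position"]); k=c["K"]
    return np.c_[k[0,0]*p[:,0]/p[:,2]+k[0,2],k[1,1]*p[:,1]/p[:,2]+k[1,2]]
def model(q):
    cx,cy,yaw,door,st,pd=q
    Rz=R.from_euler('z',yaw)
    W=lambda p:Rz.apply(p)+[cx,cy,0]
    piv=np.array([-139-250*np.sin(door),170-250*np.cos(door),0]); u=np.array([np.cos(st),np.sin(st),0])
    d=dict(A=[130,180,150],B=[-130,180,150],C=[130,-180,150],D=[-130,-180,150],peg=[-60+pd,-60,170])
    for n,(i,j) in dict(p1=(1,1),p2=(1,-1),p3=(-1,-1),p4=(-1,1)).items(): d[n]=[-60+35*i,-60+15*j,153]
    for n,l,z in(("h1",130,160),("h2",166,160),("h3",202,160),("knob",250,181),("piv",0,155)): d[n]=piv+u*l+[0,0,z]
    d["slot"]=[-60,-60,153]
    return {k:W(np.array(v,float)) for k,v in d.items()}
E
cat >fit.py <<'E'
from h import *
from scipy.optimize import least_squares
S=dict(A=(392,478),B=(628,268),C=(28,222),p1=(292,192),p2=(272,177),p3=(335,134),p4=(357,152),h1=(438,194),h2=(456,226),h3=(476,259),knob=(508,282),peg=(311,150))
T=dict(A=(18,365),B=(413,460),D=(550,97),p1=(360,187),p2=(372,155),p3=(467,172),p4=(458,200),h1=(414,272),h2=(374,301),h3=(335,330),knob=(275,345),peg=(402,158))
cs,ct=arm.camera_params("scene"),arm.camera_params("side")
def res(q):
    m=model(q); r=[]
    for D,c,s,o in((S,cs,(4,3.99),(185,140)),(T,ct,3.8,(165,125))):
        k=list(D); r.append((proj([m[n] for n in k],c)-np.array([D[n] for n in k])/s-o))
    return np.vstack(r)
f=least_squares(lambda q:res(q).ravel(),[600,0,0,0.05,1,0],loss="soft_l1",x_scale=[100,100,1,.1,1,5])
np.set_printoptions(precision=2,suppress=True)
print(f.x); print(np.c_[res(f.x)].tolist().__repr__()[:0])
for n,r in zip(list(S)+list(T),res(f.x)): print(n,r.round(1),end="; ")
print()
for k,v in model(f.x).items(): print(k,v)
E
python3 fit.py
```

```text
[580.36  62.93  -0.17   0.03   1.09   7.9 ]

A [1.8 0.3]; B [ 1.2 -0.6]; C [-0.8 -1.7]; p1 [ 2.3 -0.1]; p2 [-0.1 -0.8]; p3 [-0.4 -1. ]; p4 [ 1.4 -1.3]; h1 [ 0.2 -0.4]; h2 [ 0.6 -0.5]; h3 [ 0.8 -0.6]; knob [ 0.8 -0.2]; peg [-0.1 -0.4]; A [-1.8 -0.6]; B [-0.2  0.3]; D [-0.  -0.1]; p1 [-0.6 -1.6]; p2 [-0.4 -0.2]; p3 [-0.   0.4]; p4 [-0.7  0.3]; h1 [-0.5 -0.6]; h2 [-0.3 -0.9]; h3 [-0.7 -0.9]; knob [-0.  -0.5]; peg [-0.1 -0.4]; 
A [738.29 219.   150.  ]
B [481.86 261.93 150.  ]
C [ 678.85 -136.06  150.  ]
D [422.42 -93.13 150.  ]
peg [519.06  12.36 170.  ]
p1 [548.27  22.68 153.  ]
p2 [543.32  -6.91 153.  ]
p3 [474.28   4.65 153.  ]
p4 [479.23  34.24 153.  ]
h1 [499.8  112.39 160.  ]
h2 [521.45 141.15 160.  ]
h3 [543.11 169.9  160.  ]
knob [571.99 208.24 181.  ]
piv [421.58   8.55 155.  ]
slot [511.27  13.66 153.  ]
```

The views agree to about 1–2 px. Knob is about (572,208), bar heading 0.92 rad, and the peg about 8 mm behind the slot's middle. Next I'll go above the knob, with the closing line across the bar, and check with the wrist camera.

```bash
python3 -m handwheel '[{"x":-0.0325,"y":0.13,"z":0.02,"az":-0.052},{"x":-0.0325,"y":0.13,"z":0.02,"az":-0.052},{"x":-0.0325,"y":0.13,"az":-0.052},{"x":-0.0325,"y":0.13,"az":-0.052},{"x":-0.0325,"y":0.13,"az":-0.052},{"x":-0.0325,"y":0.13,"az":-0.052},{"x":-0.0325,"y":0.13,"az":-0.052},{"x":-0.0325,"y":0.13,"az":-0.052}]' 1
python3 - <<'E'
from h import *
import cv2
c=arm.camera_params("wrist");im=arm.get_image("wrist");s=arm.read_state()
print(s["position"],R.from_quat(s["ee_rot"]).as_matrix()[:,1],c,s["joints"])
q=[580.36,62.93,-.17,.03,1.09,7.9]
for k,v in model(q).items(): print(k,proj(v,c).round(0))
cv2.imwrite("pics/w1.png",im[:,:,::-1])
E
```

```text
[6.24569904e+02 3.12532801e-02 2.30461800e+02] [-9.99998611e-01  8.75922201e-05  1.66432918e-03] {'K': array([[327.26862731,   0.        , 257.52219408],
       [  0.        , 327.26862731, 190.9169258 ],
       [  0.        ,   0.        ,   1.        ]]), 'position': array([624.11073564, -66.56947371, 372.91476001]), 'orientation': array([ 7.08142118e-04,  9.91348273e-01,  1.31253737e-01, -7.46222935e-04])} [ 2.58623439e-01  3.85399959e-01  6.94101808e-03 -3.48401769e-04
 -1.19397330e+00 -2.58582478e-01]
A [[128. 437.]]
B [[411. 473.]]
C [[167. -17.]]
D [[574.  60.]]
peg [[416. 226.]]
p1 [[363. 231.]]
p2 [[373. 191.]]
p3 [[470. 208.]]
p4 [[456. 246.]]
h1 [[417. 343.]]
h2 [[385. 373.]]
h3 [[355. 402.]]
knob [[322. 465.]]
piv [[544. 214.]]
slot [[416. 219.]]invalid input at $[0]: expected keys x, y, z, ax, ay, az
```

View pics/w1.png

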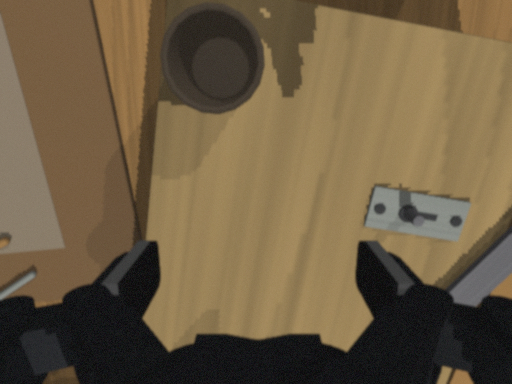

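The wrist view was taken before any move because the rows need all six keys. It shows the plate with its corners at (376,186), (470,197), (460,240) and (365,228), a few pixels from prediction. I'll redo the move with full rows.

```bash
python3 -m handwheel '[{"x":-0.0325,"y":0.13,"z":0.02,"ax":0,"ay":0,"az":-0.052},{"x":-0.0325,"y":0.13,"z":0.02,"ax":0,"ay":0,"az":-0.052},{"x":-0.0325,"y":0.13,"z":0.02,"ax":0,"ay":0,"az":-0.052},{"x":-0.0325,"y":0.13,"z":0.02,"ax":0,"ay":0,"az":-0.052},{"x":-0.0325,"y":0.13,"z":0,"ax":0,"ay":0,"az":-0.052},{"x":-0.0325,"y":0.13,"z":0,"ax":0,"ay":0,"az":-0.052},{"x":-0.0325,"y":0.13,"z":0,"ax":0,"ay":0,"az":-0.052},{"x":-0.0325,"y":0.13,"z":0,"ax":0,"ay":0,"az":-0.052}]' 1
python3 - <<'E'
from h import *
import cv2
c=arm.camera_params("wrist");im=arm.get_image("wrist");s=arm.read_state()
print(s["position"],R.from_quat(s["ee_rot"]).as_matrix()[:,1],c,s["joints"])
q=[580.36,62.93,-.17,.03,1.09,7.9]
for k,v in model(q).items(): print(k,proj(v,c).round(0))
cv2.imwrite("pics/w2.png",im[:,:,::-1])
a=cv2.imread("pics/w1.png")[170:260,350:512]
a=cv2.resize(a,(512,284),interpolation=cv2.INTER_CUBIC)
cv2.imwrite("pics/w2c.png",np.vstack([im[:300,:,::-1],a]))
E
```

```text
clock: 0.95
position: [572.4, 209.0, 247.0]
ee_rot: [-0.441, 0.897, 0.0, -0.0]
contact_force: [0.4, 0.4, -0.2]
gripper_width: 85.6
grasp_force: 0.0
[571.89925445 212.20126815 246.77897423] [-0.79230792  0.61012079  0.00088028] {'K': array([[327.26862731,   0.        , 257.52219408],
       [  0.        , 327.26862731, 190.9169258 ],
       [  0.        ,   0.        ,   1.        ]]), 'position': array([531.58205437, 156.15010172, 389.56995699]), 'orientation': array([0.32024594, 0.93821246, 0.12407634, 0.04248507])} [ 6.19844741e-01  3.49229786e-01 -6.13731208e-03 -1.08857133e-03
 -1.21509843e+00 -1.27567942e+00]
A [[109. 318.]]
B [[396. 178.]]
C [[-238. -145.]]
D [[ 127. -447.]]
peg [[ 117. -125.]]
p1 [[106. -56.]]
p2 [[  77. -107.]]
p3 [[ 176. -176.]]
p4 [[ 203. -120.]]
h1 [[253.  16.]]
h2 [[254.  76.]]
h3 [[254. 131.]]
knob [[255. 206.]]
piv [[ 251. -244.]]
slot [[ 139. -114.]]
```

View pics/w2c.png

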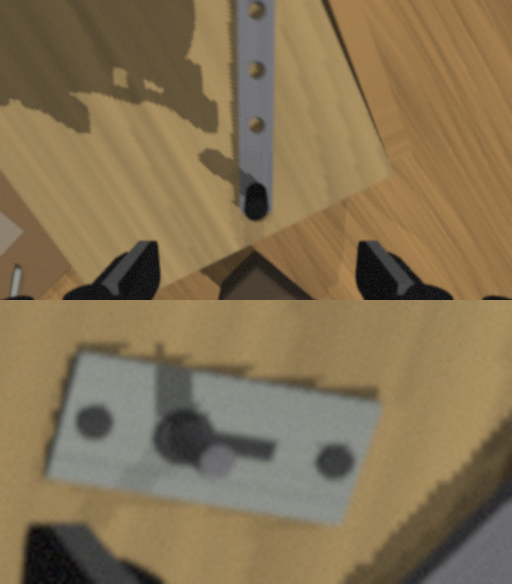

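In w2 the knob centre is at (256,202), with holes at (256,124), (257,69) and (257,9). In the w1 crop the peg's light top is near (418,221), to the back of the slot. I'll refit with the wrist views included and allow small pixel biases per camera.

```bash
cat >fit2.py <<'E'
from h import *
import fit as F
from scipy.optimize import least_squares
K=F.cs["K"]*0; K=np.array([[327.26862731,0,257.52219408],[0,327.26862731,190.9169258],[0,0,1]])
c1=dict(K=K,position=np.array([624.11073564,-66.56947371,372.91476001]),orientation=[7.08142118e-04,9.91348273e-01,1.31253737e-01,-7.46222935e-04])
c2=dict(K=K,position=np.array([531.58205437,156.15010172,389.56995699]),orientation=[0.32024594,0.93821246,0.12407634,0.04248507])
W1=dict(p2=(376,186.5),p1=(365,228.5),p3=(470,198),p4=(459.5,240.5),peg=(418.4,221))
W2=dict(knob=(256,202),h1=(257,9.5),h2=(257,69.5),h3=(256.5,124.5),B=(391,177))
def res2(q):
    m=model(q[:6]); b=q[6:].reshape(3,2); r=[]
    for D,c,s,o,bi in((F.S,F.cs,(4,3.99),(185,140),0),(F.T,F.ct,3.8,(165,125),1),(W1,c1,1,0,2),(W2,c2,1,0,2)):
        k=list(D); r.append(proj([m[n] for n in k],c)+b[bi]-np.array([D[n] for n in k])/s-o)
    return np.vstack(r)
f=least_squares(lambda q:np.r_[res2(q).ravel(),q[6:]/2],np.r_[F.f.x,np.zeros(6)],loss="soft_l1",x_scale=[100,100,1,.1,1,5]+[1]*6)
print("FIT2",f.x)
print(np.hstack([res2(f.x)[-10:].round(1)]).tolist())
for k,v in model(f.x[:6]).items(): print(k,v.round(1),end=" ")
E
python3 fit2.py | sed -n '/FIT2/,$p'; python3 -c "
from bench import arm;s=arm.read_state();print(s['clock'],s['position'],s['contact_force'])"
```

```text
FIT2 [581.3   58.43  -0.18   0.05   1.09   7.83   0.57   1.03   0.21   1.41
   2.35   0.65]
[[-0.3, -0.3], [-0.4, -2.3], [2.0, 5.0], [-1.5, 1.4], [0.0, 0.2], [0.4, -1.2], [-0.7, -0.3], [-0.5, 0.2], [0.0, 0.8], [1.9, -1.0]]
A [740.9 212.8 150. ] B [484.9 258.5 150. ] C [ 677.7 -141.6  150. ] D [421.7 -96.  150. ] peg [519.4   8.5 170. ] p1 [548.8  18.5 153. ] p2 [543.5 -11.  153. ] p3 [474.6   1.3 153. ] p4 [479.9  30.8 153. ] h1 [498.2 109.3 160. ] h2 [520.3 137.7 160. ] h3 [542.3 166.2 160. ] knob [571.7 204.2 181. ] piv [418.7   6.5 155. ] slot [511.7   9.9 153. ] 1.0 [571.89925445 212.20126815 246.77897423] [ 0.70433653  0.30029435 -0.87778048]
```

```bash
python3 -m handwheel '[{"x":0,"y":-0.01,"z":-0.05,"ax":0,"ay":0,"az":0},{"x":0,"y":0,"z":-0.05,"ax":0,"ay":0,"az":0},{"x":0,"y":0,"z":-0.05,"ax":0,"ay":0,"az":0},{"x":0,"y":0,"z":-0.05,"ax":0,"ay":0,"az":0},{"x":0,"y":0,"z":-0.05,"ax":0,"ay":0,"az":0},{"x":0,"y":0,"z":-0.05,"ax":0,"ay":0,"az":0},{"x":0,"y":0,"z":-0.05,"ax":0,"ay":0,"az":0},{"x":0,"y":0,"z":-0.04,"ax":0,"ay":0,"az":0}]'
python3 -c "
from h import *;import cv2
c=arm.camera_params('wrist');cv2.imwrite('pics/w3.png',arm.get_image('wrist')[:,:,::-1]);print(c['position'],c['orientation'],arm.read_state()['position'])
for p in([572,206,202],[572,206,160],[571.7,204.2,202]):print(proj(p,c))"
```

```text
clock: 1.8
position: [572.8, 205.8, 168.2]
ee_rot: [-0.443, 0.897, -0.0, -0.0]
contact_force: [0.5, 1.1, -0.3]
gripper_width: 85.3
grasp_force: 0.0
[532.18303078 152.88461325 310.83623919] [0.31871716 0.93873572 0.12411185 0.04231861] [572.07799164 205.61208575 166.83156739]
[[259.64346626 286.67341469]]
[[259.14396458 240.8979467 ]]
[[257.34781045 282.82779719]]
```

View pics/w3.png

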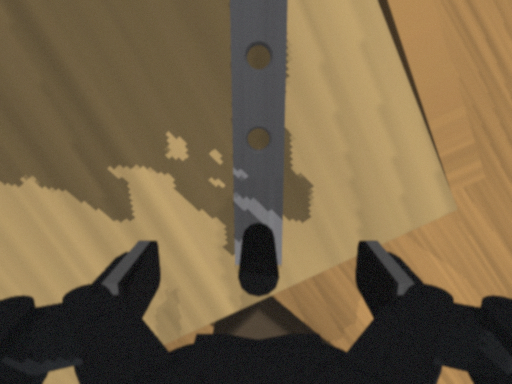

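The knob stands between the fingers, with its centre column at 258 and its top at about (258,275). It is about 3 mm closer to the pivot than the grasp point, so I'll shift and close.

```bash
python3 -m handwheel '[{"x":-0.01,"y":-0.012,"z":0,"ax":0,"ay":0,"az":0},{"x":0,"y":0,"z":0,"ax":0,"ay":0,"az":0},{"x":0,"y":0,"z":0,"ax":0,"ay":0,"az":0},{"x":0,"y":0,"z":0,"ax":0,"ay":0,"az":0},{"x":0,"y":0,"z":0,"ax":0,"ay":0,"az":0},{"x":0,"y":0,"z":0,"ax":0,"ay":0,"az":0},{"x":0,"y":0,"z":0,"ax":0,"ay":0,"az":0},{"x":0,"y":0,"z":0,"ax":0,"ay":0,"az":0}]' -1
python3 -c "
from h import *;s=arm.read_state();print(s['position'],s['contact_force'],s['grasp_force'],s['gripper_width'],s['wrist_torque'])"
```

```text
clock: 2.65
position: [571.2, 203.8, 169.5]
ee_rot: [-0.443, 0.897, 0.0, 0.0]
contact_force: [0.6, -0.3, 0.5]
gripper_width: 14.0
grasp_force: 58.4
[571.16312982 203.80820031 169.48442334] [ 0.55311338 -0.29997662  0.46217419] 58.4194278717041 14.046263527749758 [ 0.13436521 -0.04042727 -0.01072611]
```

```bash
cat >plan.py <<'E'
from h import *
from scipy.optimize import brentq
q0=np.array([581.3,58.43,-.18,.05,1.09,7.83])
off=np.array([570,203.6])-model(q0)["knob"][:2]
H=181
def knob(door,st,lift):
    q=q0.copy();q[3]=door;q[4]=st; m=model(q); p=m["piv"];u=(m["knob"]-p);u[2]=0;u/=250
    t=np.arcsin(lift/250)
    return (p[:2]+u[:2]*(250*np.cos(t)-26*np.sin(t)*1))+off, st+q0[2]
pegc=np.array([-60+q0[5],-60])
piv=lambda d:np.array([-139-250*np.sin(d),170-250*np.cos(d)])
D=brentq(lambda d:np.linalg.norm(piv(d)-pegc)-166,.1,.6); v=pegc-piv(D); ST=np.arctan2(v[1],v[0])
if __name__=="__main__":
    print("door",D,"st",ST)
    prev=None
    for d,s,l in((.05,1.09,0),(.05,1.09,30),(.05,1.09,50),(.2,1.0,50),(D,.9,50),(D,.7,50),(D,.5,50),(D,.3,50),(D,.15,50),(D,ST,50),(D,ST,30),(D,ST,0)):
        k,h=knob(d,s,l); 
        if prev is not None: print(round(d,2),round(s,2),l,k.round(1),round(h,2),"rows",((k-prev[0])/200).round(3),(l-prev[2])/200,"az",round((h-prev[1])/(np.pi/2),3))
        prev=(k,h,l)
E
python3 plan.py
```

```text
door 0.3215713277037785 st 0.043296597188379866
0.05 1.09 30 [567.  199.7] 0.91 rows [-0.015 -0.019] 0.15 az 0.0
0.05 1.09 50 [563.7 195.5] 0.91 rows [-0.016 -0.021] 0.1 az 0.0
0.2 1.0 50 [544.4 192.8] 0.82 rows [-0.097 -0.014] 0.0 az -0.057
0.32 0.9 50 [533.6 188.5] 0.72 rows [-0.054 -0.021] 0.0 az -0.064
0.32 0.7 50 [561.4 149.6] 0.52 rows [ 0.139 -0.195] 0.0 az -0.127
0.32 0.5 50 [580.9 105.9] 0.32 rows [ 0.098 -0.219] 0.0 az -0.127
0.32 0.3 50 [591.4  59.1] 0.12 rows [ 0.052 -0.234] 0.0 az -0.127
0.32 0.15 50 [593.   23.2] -0.03 rows [ 0.008 -0.179] 0.0 az -0.095
0.32 0.04 50 [590.9  -2.2] -0.14 rows [-0.011 -0.127] 0.0 az -0.068
0.32 0.04 30 [596.1  -3. ] -0.14 rows [ 0.026 -0.004] -0.1 az 0.0
0.32 0.04 0 [601.   -3.6] -0.14 rows [ 0.024 -0.003] -0.15 az 0.0
```

```bash
python3 -m handwheel '[{"x":-0.002,"y":-0.003,"z":0.03,"ax":0,"ay":0,"az":0},{"x":-0.003,"y":-0.004,"z":0.03,"ax":0,"ay":0,"az":0},{"x":-0.004,"y":-0.005,"z":0.03,"ax":0,"ay":0,"az":0},{"x":-0.004,"y":-0.005,"z":0.03,"ax":0,"ay":0,"az":0},{"x":-0.004,"y":-0.005,"z":0.03,"ax":0,"ay":0,"az":0},{"x":-0.004,"y":-0.006,"z":0.03,"ax":0,"ay":0,"az":0},{"x":-0.005,"y":-0.006,"z":0.03,"ax":0,"ay":0,"az":0},{"x":-0.005,"y":-0.006,"z":0.04,"ax":0,"ay":0,"az":0}]'
```

```text
clock: 3.45
position: [563.5, 194.5, 219.0]
ee_rot: [-0.443, 0.897, -0.0, -0.002]
contact_force: [-2.3, -2.5, -5.0]
gripper_width: 14.3
grasp_force: 58.5
```

```bash
python3 -m handwheel '[{"x":-0.03,"y":-0.004,"z":0,"ax":0,"ay":0,"az":-0.012},{"x":-0.03,"y":-0.004,"z":0,"ax":0,"ay":0,"az":-0.015},{"x":-0.03,"y":-0.005,"z":0,"ax":0,"ay":0,"az":-0.03},{"x":-0.03,"y":-0.007,"z":0,"ax":0,"ay":0,"az":-0.034},{"x":-0.03,"y":-0.015,"z":0,"ax":0,"ay":0,"az":-0.03},{"x":0,"y":0,"z":0,"ax":0,"ay":0,"az":0},{"x":0,"y":0,"z":0,"ax":0,"ay":0,"az":0},{"x":0,"y":0,"z":0,"ax":0,"ay":0,"az":0}]'
```

```text
clock: 4.25
position: [533.5, 187.7, 218.4]
ee_rot: [-0.356, 0.935, -0.0, -0.002]
contact_force: [-2.7, -3.4, -4.0]
gripper_width: 14.2
grasp_force: 58.6
```

```bash
python3 -m handwheel '[{"x":0.038,"y":-0.046,"z":0,"ax":0,"ay":0,"az":-0.032},{"x":0.036,"y":-0.048,"z":0,"ax":0,"ay":0,"az":-0.032},{"x":0.034,"y":-0.05,"z":0,"ax":0,"ay":0,"az":-0.032},{"x":0.031,"y":-0.051,"z":0,"ax":0,"ay":0,"az":-0.032},{"x":0.028,"y":-0.053,"z":0,"ax":0,"ay":0,"az":-0.032},{"x":0.025,"y":-0.054,"z":0,"ax":0,"ay":0,"az":-0.032},{"x":0.023,"y":-0.055,"z":0,"ax":0,"ay":0,"az":-0.032},{"x":0.022,"y":-0.057,"z":0,"ax":0,"ay":0,"az":-0.03}]'
```

```text
clock: 5.05
position: [583.4, 105.3, 219.9]
ee_rot: [-0.161, 0.987, 0.0, 0.001]
contact_force: [-1.4, -0.5, -3.5]
gripper_width: 14.3
grasp_force: 58.7
```

```bash
python3 -m handwheel '[{"x":0.018,"y":-0.057,"z":0,"ax":0,"ay":0,"az":-0.032},{"x":0.015,"y":-0.058,"z":0,"ax":0,"ay":0,"az":-0.032},{"x":0.011,"y":-0.059,"z":0,"ax":0,"ay":0,"az":-0.032},{"x":0.008,"y":-0.06,"z":0,"ax":0,"ay":0,"az":-0.032},{"x":0.004,"y":-0.06,"z":0,"ax":0,"ay":0,"az":-0.032},{"x":0.003,"y":-0.06,"z":0,"ax":0,"ay":0,"az":-0.032},{"x":0.001,"y":-0.059,"z":0,"ax":0,"ay":0,"az":-0.03},{"x":0,"y":0,"z":0,"ax":0,"ay":0,"az":0}]'
```

```text
clock: 5.85
position: [594.2, 21.8, 219.4]
ee_rot: [0.012, 1.0, 0.0, 0.0]
contact_force: [1.2, 0.3, -3.4]
gripper_width: 13.7
grasp_force: 58.8
```

```bash
python3 -m handwheel '[{"x":-0.002,"y":-0.03,"z":0,"ax":0,"ay":0,"az":-0.017},{"x":-0.003,"y":-0.03,"z":0,"ax":0,"ay":0,"az":-0.017},{"x":-0.003,"y":-0.03,"z":0,"ax":0,"ay":0,"az":-0.017},{"x":-0.003,"y":-0.03,"z":0,"ax":0,"ay":0,"az":-0.017},{"x":0,"y":0,"z":0,"ax":0,"ay":0,"az":0},{"x":0,"y":0,"z":0,"ax":0,"ay":0,"az":0},{"x":0,"y":0,"z":0,"ax":0,"ay":0,"az":0},{"x":0,"y":0,"z":0,"ax":0,"ay":0,"az":0}]'
python3 - <<'E'
from h import *
import cv2
P=[]
for n in("wrist","side","scene"):
    print(n,arm.camera_params(n)); im=arm.get_image(n)[:,:,::-1]; cv2.imwrite(f"pics/{n}5.png",im);P.append(im)
w=P[0][0:200,130:390]
s=P[1][120:230,225:370]
cv2.imwrite("pics/c5.png",np.hstack([cv2.resize(w,(430,331),interpolation=cv2.INTER_CUBIC),cv2.resize(s,(370,331),interpolation=cv2.INTER_CUBIC)]))
s=arm.read_state();print(s["position"],s["contact_force"],R.from_quat(s["ee_rot"]).as_matrix()[:,1])
E
```

```text
clock: 6.65
position: [591.8, -0.6, 219.2]
ee_rot: [0.063, 0.998, -0.0, -0.0]
contact_force: [0.1, -0.1, -2.6]
gripper_width: 14.0
grasp_force: 58.8
wrist {'K': array([[327.26862731,   0.        , 257.52219408],
       [  0.        , 327.26862731, 190.9169258 ],
       [  0.        ,   0.        ,   1.        ]]), 'position': array([525.8562137 ,   7.0836927 , 361.81700753]), 'orientation': array([0.74427848, 0.6547685 , 0.08664666, 0.09909647])}
side {'K': array([[442.03595196,   0.        , 250.48330108],
       [  0.        , 442.03595196, 185.62977332],
       [  0.        ,   0.        ,   1.        ]]), 'position': array([420.96823643, 890.04295769, 918.06512619]), 'orientation': array([-0.06813972,  0.91376087, -0.39856872,  0.03925583])}
scene {'K': array([[413.43466681,   0.        , 255.43956502],
       [  0.        , 413.43466681, 194.79130464],
       [  0.        ,   0.        ,   1.        ]]), 'position': array([1318.56996421,  514.18409577,  984.05970322]), 'orientation': array([ 0.43606944,  0.80761551, -0.34993054, -0.18748132])}
[591.85847834  -0.62713096 219.23513916] [-0.08001318  0.7913077  -4.1791814 ] [ 1.26605282e-01  9.91953172e-01 -7.92828650e-05]
```

View pics/c5.png

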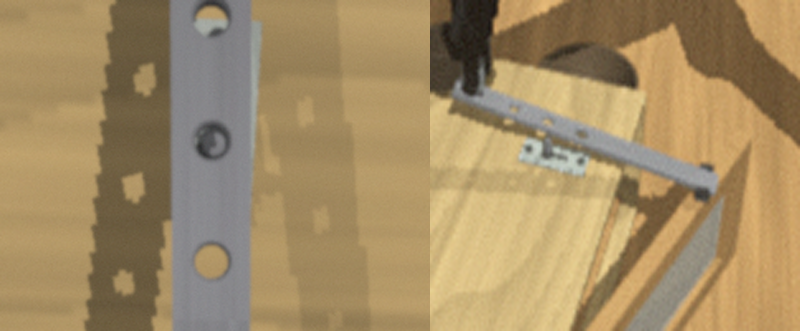

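```bash
cat >ray.py <<'E'
from h import *
def ray(px,z,c):
    d=R.from_quat(c["orientation"]).apply([(px[0]-c["K"][0,2])/c["K"][0,0],(px[1]-c["K"][1,2])/c["K"][1,1],1]); p=np.array(c["position"]); return p+d*(z-p[2])/d[2]
E
python3 - <<'E'
from ray import *
c=arm.camera_params("wrist")
t=np.arcsin(50/250); hz=155+166*np.sin(t)+5*np.cos(t)
h=ray((258.2,85.2),hz,c)
print("hole top now",h)
for px in((258.2,85.2),(256.4,83.4),(257,86)): print("peg",ray(px,170,c))
u=np.array([np.cos(-.137),np.sin(-.137)])
print("hole landed", h[:2]+u*(5*np.sin(t)+166*(1-np.cos(t))))
E
```

```text
hole top now [517.77675083   8.31703869 193.09897949]
peg [516.67072469   8.48777999 170.        ]
peg [515.59406863   7.61380806 170.        ]
peg [517.00750809   7.76866328 170.        ]
hole landed [522.08983678   7.72242113]
```

```bash
python3 - <<'E'
import cv2
w=cv2.imread("pics/wrist5.png")[65:105,238:278]
cv2.imwrite("pics/c6.png",cv2.resize(w,(480,480),interpolation=cv2.INTER_CUBIC))
E
```

```text
(no output)
```

View pics/c6.png

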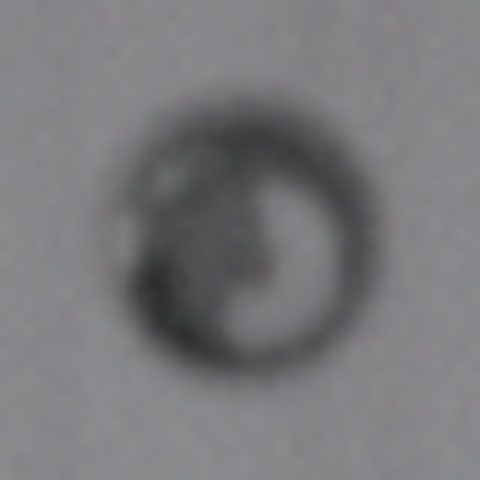

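Through the middle hole, the peg's disc is centred near image (259.1,86.8) and the hole at (258.4,85.0). Lowering would carry the hole about 4.6 mm too far along the bar. I'll pull that much, lower by 20 and recheck.

```bash
python3 -m handwheel '[{"x":-0.012,"y":0.0016,"z":0,"ax":0,"ay":0,"az":0},{"x":-0.011,"y":0.0016,"z":0,"ax":0,"ay":0,"az":0},{"x":0.0065,"y":-0.001,"z":-0.025,"ax":0,"ay":0,"az":0},{"x":0.0065,"y":-0.001,"z":-0.025,"ax":0,"ay":0,"az":0},{"x":0.0065,"y":-0.001,"z":-0.025,"ax":0,"ay":0,"az":0},{"x":0.0065,"y":-0.001,"z":-0.025,"ax":0,"ay":0,"az":0},{"x":0,"y":0,"z":0,"ax":0,"ay":0,"az":0},{"x":0,"y":0,"z":0,"ax":0,"ay":0,"az":0}]'
python3 - <<'E'
from ray import *
import cv2
c=arm.camera_params("wrist"); im=arm.get_image("wrist")[:,:,::-1]; cv2.imwrite("pics/w7.png",im)
print(c["position"],c["orientation"],arm.read_state()["position"])
cv2.imwrite("pics/c7.png",cv2.resize(im[40:110,218:298],(800,600)[:1]+(600,) if 0 else (640,560),interpolation=cv2.INTER_CUBIC))
E
```

```text
clock: 7.6
position: [592.0, -1.0, 198.9]
ee_rot: [0.064, 0.998, -0.0, -0.001]
contact_force: [0.2, -0.2, 1.3]
gripper_width: 14.3
grasp_force: 59.0
[526.22210424   6.72835377 341.64939575] [0.74456158 0.6546094  0.08592291 0.09865008] [591.95959776  -0.99139029 199.06817248]
```

View pics/c7.png

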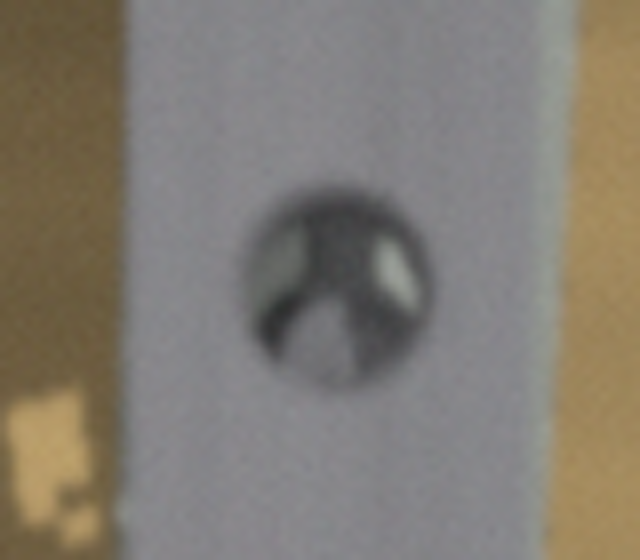

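The hole is at about image (260.5,76.3), and the peg's lit top shows at its lower (far) edge, centred near (258.3,84.5). I'll work out the offset.

```bash
python3 - <<'E'
from ray import *
K=arm.camera_params("wrist")["K"]
c5=dict(K=K,position=[525.8562137,7.0836927,361.81700753],orientation=[0.74427848,0.6547685,0.08664666,0.09909647])
c7=dict(K=K,position=[526.22210424,6.72835377,341.64939575],orientation=[0.74456158,0.6546094,0.08592291,0.09865008])
u=np.array([np.cos(-.137),np.sin(-.137)]);n=np.array([-u[1],u[0]])
for c,h,p,l in((c5,(258.4,85.0),(259.1,86.8),50),(c7,(260.5,76.25),(258.3,84.5),30)):
    t=np.arcsin(l/250); H=ray(h,155+166*np.sin(t)+5*np.cos(t),c)[:2]; P=ray(p,170,c)[:2]
    L=H+u*(5*np.sin(t)+166*(1-np.cos(t)))
    print("hole",H,"landed",L,"peg",P,"need along/lat",(P-L)@u,(P-L)@n)
import cv2
g=cv2.imread("pics/w7.png",0)[58:94,244:278]; np.set_printoptions(linewidth=250); print(g[::1,::1])
E
```

```text
hole [517.69371002   8.43321113] landed [522.00679597   7.83859357] peg [517.5769576    8.88452913] need along/lat -4.531176879727344 0.4311441278967871
hole [514.38311957   9.46688098] landed [516.16579223   9.2211153 ] peg [517.38737406   8.05365909] need along/lat 1.3695774646362286 -0.9896836598016683
[[131 133 135 ... 131 134 134]
 [132 134 133 ... 132 133 134]
 [130 134 135 ... 134 134 134]
 ...
 [133 132 138 ... 133 135 134]
 [130 133 136 ... 133 133 134]
 [134 134 134 ... 132 135 134]]
```

Both views put the peg at about (517.5,8.5). The hole needs +1.3 along the bar and −0.7 sideways. I'll correct, then lower to just above the peg.

```bash
python3 -m handwheel '[{"x":0.006,"y":-0.005,"z":0,"ax":0,"ay":0,"az":0},{"x":0.002,"y":0,"z":-0.01,"ax":0,"ay":0,"az":0},{"x":0.002,"y":0,"z":-0.01,"ax":0,"ay":0,"az":0},{"x":0.001,"y":-0.001,"z":-0.005,"ax":0,"ay":0,"az":0},{"x":0,"y":0,"z":0,"ax":0,"ay":0,"az":0},{"x":0,"y":0,"z":0,"ax":0,"ay":0,"az":0},{"x":0,"y":0,"z":0,"ax":0,"ay":0,"az":0},{"x":0,"y":0,"z":0,"ax":0,"ay":0,"az":0}]'
python3 - <<'E'
from ray import *
import cv2
c=arm.camera_params("wrist"); im=arm.get_image("wrist"); cv2.imwrite("pics/w8.png",im[:,:,::-1])
print(c["position"].tolist(),c["orientation"].tolist(),arm.read_state()["position"])
g=cv2.cvtColor(im,cv2.COLOR_RGB2GRAY)
print("cols 244..277 rows 56..")
for r in range(56,100): print(r,"".join("%3d"%(v//2) for v in g[r,244:278]))
E
```

```text
clock: 8.45
position: [595.1, -2.0, 194.4]
ee_rot: [0.064, 0.998, 0.0, 0.0]
contact_force: [1.2, 1.1, 0.0]
gripper_width: 14.3
grasp_force: 58.8
[528.8944497320815, 5.645330937515099, 336.943502152341] [0.7443618371666775, 0.654563640467545, 0.08713733885472047, 0.0993930587367195] [595.03342636  -2.06911086 194.4245052 ]
cols 244..277 rows 56..
56  65 66 68 68 69 67 67 66 67 67 67 67 68 68 67 66 67 67 68 66 66 64 65 64 65 66 65 65 65 65 65 65 66 67
57  66 67 66 68 68 68 68 67 67 67 68 67 67 67 68 67 66 66 67 65 65 65 64 63 66 66 66 65 65 67 65 66 66 67
58  67 66 68 67 68 67 67 67 66 67 67 68 66 65 65 64 65 65 66 65 65 65 66 65 66 65 65 65 65 66 67 66 66 66
59  67 68 67 69 66 69 67 66 66 65 65 65 62 60 60 59 59 59 60 60 62 64 64 63 65 67 66 65 65 65 66 67 67 66
60  65 67 68 68 68 68 67 66 65 63 61 57 55 53 51 49 49 49 52 53 55 59 61 64 65 66 65 64 65 65 66 66 66 67
61  67 67 68 68 68 67 67 65 61 56 53 50 46 46 44 42 41 39 42 45 47 51 56 60 63 66 66 66 66 66 65 67 66 66
62  67 67 67 69 68 67 64 61 57 51 46 43 40 37 35 35 34 35 35 38 40 43 46 54 60 64 65 65 65 65 65 67 66 66
63  66 66 
[... 3211 characters left out ...]
8 67 67 67 67 68 68 66 65 64 64 64 66 65 66 64 65 65 66 67 66 66
94  67 66 67 69 68 67 67 66 67 67 67 67 68 67 67 67 66 67 67 66 66 65 64 66 66 65 66 65 64 66 67 66 67 66
95  65 65 67 68 67 68 67 66 67 68 67 68 67 67 67 66 66 66 66 66 66 64 64 64 67 66 65 65 64 67 67 67 66 67
96  66 67 67 67 67 67 67 66 66 67 69 68 68 67 66 67 68 66 66 66 64 65 65 65 66 66 65 65 65 65 66 67 67 68
97  66 65 68 69 69 67 66 67 67 67 67 68 67 66 68 67 65 66 66 66 65 65 65 65 65 66 67 66 66 65 67 66 67 67
98  65 66 67 68 67 67 67 67 67 65 68 68 67 67 67 67 67 66 66 65 64 65 65 65 65 65 67 66 66 65 66 67 67 67
99  65 66 68 68 68 67 68 68 66 69 66 67 67 66 68 65 67 67 66 65 65 65 65 64 67 64 65 65 65 65 67 66 69 66
```

```bash
python3 - <<'E'
from ray import *
K=arm.camera_params("wrist")["K"]
c=dict(K=K,position=[528.894,5.645,336.9435],orientation=[0.7443618371666775,0.654563640467545,0.08713733885472047,0.0993930587367195])
u=np.array([np.cos(-.137),np.sin(-.137)]);n=np.array([-u[1],u[0]])
for l in(24,26):
    t=np.arcsin(l/250); H=ray((260.1,72.6),155+166*np.sin(t)+5*np.cos(t),c)[:2]; P=ray((260.6,77.3),170,c)[:2]
    L=H+u*(5*np.sin(t)+166*(1-np.cos(t)))
    print("hole",H,"landed",L,"peg",P,"need along/lat",(P-L)@u,(P-L)@n)
E
```

```text
hole [515.95052474   8.45692203] landed [517.18554195   8.28665811] peg [517.63134578   8.53009019] need along/lat 0.40838075736371066 0.3020354141552965
hole [516.05694489   8.43380265] landed [517.46380683   8.2398476 ] peg [517.63134578   8.53009019] need along/lat 0.12633017752913794 0.31040417667605735
```

The hole is now within 0.4 mm of the peg. I'll lower gently in small steps.

```bash
python3 -m handwheel '[{"x":0.002,"y":0.001,"z":-0.005,"ax":0,"ay":0,"az":0},{"x":0.001,"y":0,"z":-0.005,"ax":0,"ay":0,"az":0},{"x":0.001,"y":0,"z":-0.005,"ax":0,"ay":0,"az":0},{"x":0.001,"y":0,"z":-0.005,"ax":0,"ay":0,"az":0},{"x":0.001,"y":0,"z":-0.005,"ax":0,"ay":0,"az":0},{"x":0.001,"y":0,"z":-0.005,"ax":0,"ay":0,"az":0},{"x":0,"y":0,"z":0,"ax":0,"ay":0,"az":0},{"x":0,"y":0,"z":0,"ax":0,"ay":0,"az":0}]'
```

```text
clock: 9.3
position: [596.6, -1.9, 188.3]
ee_rot: [0.064, 0.998, 0.0, 0.0]
contact_force: [3.4, 0.8, 0.7]
gripper_width: 14.4
grasp_force: 58.7
```

```bash
python3 -m handwheel '[{"x":0.003,"y":0,"z":0,"ax":0,"ay":0,"az":0},{"x":0.001,"y":0,"z":-0.005,"ax":0,"ay":0,"az":0},{"x":0.001,"y":0,"z":-0.005,"ax":0,"ay":0,"az":0},{"x":0.001,"y":0,"z":-0.005,"ax":0,"ay":0,"az":0},{"x":0,"y":0,"z":0,"ax":0,"ay":0,"az":0},{"x":0,"y":0,"z":0,"ax":0,"ay":0,"az":0},{"x":0,"y":0,"z":0,"ax":0,"ay":0,"az":0},{"x":0,"y":0,"z":0,"ax":0,"ay":0,"az":0}]'
python3 -c "
from h import *
for i in range(3):
  s=arm.read_state();print(s['position'],s['contact_force'],s['wrist_torque'])"
```

```text
clock: 10.1
position: [597.1, -2.0, 185.2]
ee_rot: [0.064, 0.998, -0.0, -0.0]
contact_force: [1.3, 0.8, 1.7]
gripper_width: 14.2
grasp_force: 58.8
[597.14083659  -1.9935321  185.17067262] [1.33322252 0.75141237 1.69144024] [ 0.30942479  0.17747188 -0.21753635]
[597.14083659  -1.9935321  185.17067262] [1.33322252 0.75141237 1.69144024] [ 0.30942479  0.17747188 -0.21753635]
[597.14083659  -1.9935321  185.17067262] [1.33322252 0.75141237 1.69144024] [ 0.30942479  0.17747188 -0.21753635]
```

```bash
python3 -m handwheel '[{"x":0.001,"y":0,"z":-0.005,"ax":0,"ay":0,"az":0},{"x":0.001,"y":0,"z":-0.005,"ax":0,"ay":0,"az":0},{"x":0.001,"y":0,"z":-0.005,"ax":0,"ay":0,"az":0},{"x":0.001,"y":0,"z":-0.005,"ax":0,"ay":0,"az":0},{"x":0.001,"y":0,"z":-0.005,"ax":0,"ay":0,"az":0},{"x":0,"y":0,"z":0,"ax":0,"ay":0,"az":0},{"x":0,"y":0,"z":0,"ax":0,"ay":0,"az":0},{"x":0,"y":0,"z":0,"ax":0,"ay":0,"az":0}]'
```

```text
clock: 10.9
position: [598.3, -1.9, 180.3]
ee_rot: [0.064, 0.998, 0.0, -0.0]
contact_force: [0.6, 0.5, 1.1]
gripper_width: 14.6
grasp_force: 58.6
```

```bash
python3 -m handwheel '[{"x":0.001,"y":0,"z":-0.005,"ax":0,"ay":0,"az":0},{"x":0.001,"y":0,"z":-0.005,"ax":0,"ay":0,"az":0},{"x":0.001,"y":0,"z":-0.005,"ax":0,"ay":0,"az":0},{"x":0.001,"y":0,"z":-0.005,"ax":0,"ay":0,"az":0},{"x":0.001,"y":0,"z":-0.005,"ax":0,"ay":0,"az":0},{"x":0.001,"y":0,"z":-0.005,"ax":0,"ay":0,"az":0},{"x":0,"y":0,"z":-0.005,"ax":0,"ay":0,"az":0},{"x":0,"y":0,"z":0,"ax":0,"ay":0,"az":0}]'
```

```text
clock: 11.7
position: [599.7, -1.9, 173.2]
ee_rot: [0.064, 0.998, 0.0, 0.0]
contact_force: [1.2, 0.5, 1.2]
gripper_width: 13.6
grasp_force: 58.5
```

```bash
python3 -m handwheel '[{"x":0.001,"y":0,"z":-0.005,"ax":0,"ay":0,"az":0},{"x":0.001,"y":0,"z":-0.005,"ax":0,"ay":0,"az":0},{"x":0.001,"y":0,"z":-0.005,"ax":0,"ay":0,"az":0},{"x":0,"y":0,"z":-0.003,"ax":0,"ay":0,"az":0},{"x":0,"y":0,"z":0,"ax":0,"ay":0,"az":0},{"x":0,"y":0,"z":0,"ax":0,"ay":0,"az":0},{"x":0,"y":0,"z":0,"ax":0,"ay":0,"az":0},{"x":0,"y":0,"z":0,"ax":0,"ay":0,"az":0}]'
```

```text
clock: 12.5
position: [600.1, -2.0, 169.8]
ee_rot: [0.064, 0.998, -0.0, -0.0]
contact_force: [0.1, 1.1, 3.3]
gripper_width: 13.9
grasp_force: 58.7
```

The bar is back at its starting grip height with light support felt, so it is down. I'll open partly and lift straight up.

```bash
python3 -m handwheel '[{"x":0,"y":0,"z":0,"ax":0,"ay":0,"az":0},{"x":0,"y":0,"z":0,"ax":0,"ay":0,"az":0},{"x":0,"y":0,"z":0,"ax":0,"ay":0,"az":0},{"x":0,"y":0,"z":0,"ax":0,"ay":0,"az":0},{"x":0,"y":0,"z":0,"ax":0,"ay":0,"az":0},{"x":0,"y":0,"z":0,"ax":0,"ay":0,"az":0},{"x":0,"y":0,"z":0,"ax":0,"ay":0,"az":0},{"x":0,"y":0,"z":0,"ax":0,"ay":0,"az":0}]' 0.05
python3 -m handwheel '[{"x":0,"y":0,"z":0.05,"ax":0,"ay":0,"az":0},{"x":0,"y":0,"z":0.05,"ax":0,"ay":0,"az":0},{"x":0,"y":0,"z":0.06,"ax":0,"ay":0,"az":0},{"x":0,"y":0,"z":0.06,"ax":0,"ay":0,"az":0},{"x":0,"y":0,"z":0.06,"ax":0,"ay":0,"az":0},{"x":0,"y":0,"z":0.06,"ax":0,"ay":0,"az":0},{"x":0,"y":0,"z":0.06,"ax":0,"ay":0,"az":0},{"x":0,"y":0,"z":0,"ax":0,"ay":0,"az":0}]'
python3 - <<'E'
from ray import *
import cv2
c=arm.camera_params("wrist"); im=arm.get_image("wrist"); cv2.imwrite("pics/w9.png",im[:,:,::-1])
for n in("side","scene"): cv2.imwrite(f"pics/{n}9.png",arm.get_image(n)[:,:,::-1])
p=proj([[517.6,8.5,160],[517.6,8.5,170],[600,-2,202]],c).round(1); print(p)
g=cv2.cvtColor(im,cv2.COLOR_RGB2GRAY); x,y=p[0].astype(int)
for r in range(max(0,y-16),y+20): print(r,"".join("%3d"%(v//2) for v in g[r,x-18:x+18]))
print(x-18)
E
```

```text
clock: 13.3
position: [600.2, -1.9, 169.7]
ee_rot: [0.064, 0.998, 0.0, 0.0]
contact_force: [0.8, 0.3, -0.1]
gripper_width: 44.9
grasp_force: 0.0
clock: 14.1
position: [601.2, -1.9, 252.2]
ee_rot: [0.063, 0.998, 0.0, 0.002]
contact_force: [-0.2, -0.6, -1.0]
gripper_width: 44.9
grasp_force: 0.0
[[258.2  74.5]
 [258.2  73.3]
 [258.5 210.9]]
58  53 58 59 61 60 60 60 59 59 61 62 61 61 60 61 61 61 59 61 60 59 60 58 58 58 59 58 58 59 59 60 60 60 60 60 63
59  53 60 59 61 60 60 61 60 59 61 61 60 60 61 60 62 62 62 60 60 59 60 58 59 59 59 59 59 59 60 59 59 60 60 60 62
60  54 58 60 60 61 61 60 61 61 60 60 60 61 62 61 61 62 60 61 61 60 58 58 58 58 59 60 59 58 59 60 60 60 62 60 63
61  53 59 60 60 60 60 59 60 60 60 61 61 61 61 62 62 59 60 60 60 59 59 58 58 60 59 59 60 58 59 60 60 60 60 60 63
62  53 57 60 60 61 60 60 60 61 60 60 60 61 61 61 59 58 58 57 57 57 57 57 58 58 60 60 59 59 60 62 59 61 60 60 62
63  53 58 60 61 60 60 61 60 60 60 60 61 59 59 57 55 54 51 49 50 51 52 56 57 58 59 60 59 59 58 60 61 61 60 60 63
64  53 58 60 61 62 59 60 60 60 60 61 61 58 54 52 48 44 40 40 42 42 45 48 52 57 59 60 60 
[... 2575 characters left out ...]
 56 55 55 56 54 55 56 60
88  52 58 60 59 60 60 60 58 59 60 58 61 61 60 60 61 60 60 59 60 60 59 58 57 58 59 59 57 58 59 57 54 53 54 57 60
89  52 58 60 60 61 60 60 59 60 59 61 60 61 59 60 61 60 61 60 60 60 59 58 57 58 59 58 57 60 57 55 53 55 52 55 59
90  52 58 60 61 60 59 60 60 60 60 61 61 60 61 61 61 59 60 61 60 59 60 58 58 59 58 60 58 58 58 56 55 55 55 55 60
91  52 57 58 60 61 59 58 58 59 61 61 62 60 60 60 59 61 59 59 60 59 59 59 57 59 58 58 58 59 57 57 57 57 56 56 60
92  53 57 61 61 61 61 60 59 60 59 61 60 61 59 61 60 61 61 60 59 59 60 59 58 58 58 58 59 59 59 60 60 59 58 58 62
93  53 58 60 61 59 61 59 60 60 60 60 60 60 61 61 62 60 61 59 61 60 58 60 58 59 58 59 57 58 60 59 60 59 59 59 63
240
```

The wrist pixels show the peg's disc inside the middle hole, standing above the bar and casting its shadow on it. The bar was at its starting height before I let go. Handing in.

```bash
python3 -c "
from bench import arm;print(arm.job_done())"
```

```text
the job is handed in; nothing more can be done
None
```

The job is handed in: the door is propped ajar with the stay bar's middle hole over the peg and the bar lying down, and the gripper has let go and lifted clear; no verdict came back, and I did not check the bowl, cup and clay block in a final picture.

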